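Bring a slide box under the inspection camera and set the aperture ring

TASK

Lay the green slide box flat in the grey sliding tray, then slide the tray along its rail fully home against the stop under the tilted camera lens. Only after that, turn the lens's slim black knurled ring until its white pointer lines up with the red marks on the fixed silver rings on either side, without touching those fixed rings or the rest of the lens and camera; leave the bottle, beaker and pen alone.

Things in the scene. Friction and masses are not known exactly. Their poses are not given: they have to be found in the camera images.
- slide_box: Green closed box of microscope slides, 56 x 81 x 28 mm (x, y, z), loose, 0.13 kg. Origin at the centre of its underside, z up, y along its 81 mm length. It starts flat on the worktop, left of the rail's end. Grasp it across the 56 mm width. The tray takes it with its length along the tray's y, either way round.
- imaging_stand: Fixed stand: rail, base plate, column, lens and camera. Origin on the worktop under the tray's home place; x points from the tray to the column (away from the robot), y along the rail towards its home stop (to the robot's left). Rail y = -236 to 94 mm, 16 mm high; the camera's top is about 200 mm above the worktop.
- carriage (a joint): Slide of the grey tray, m. 0 = fully home against the stop under the lens; grows along the stand's -y (to the robot's right) as the tray stands away from home (it starts at 0.11 to 0.16, travel ends at 0.17). Takes 1 to 3 N and stays where it is left.
- tray_floor (a point): Centre of the grey tray's inner floor, 21 mm above the worktop; axes as the stand's. The tray is 82 x 110 mm outside (x, y), 74 x 102 mm inside; its walls rise 8 mm above this floor.
- tray_post (a point): Point on the axis of the orange upright grip post at the tray's +y end, 10 mm below the post's top. The post is 16 mm in diameter, stands from 23 to 67 mm above the worktop, and is 70 mm along +y from the tray's centre; moves with the tray. Pinch it from above or push it.
- ring_centre (a point): Centre of the black knurled ring (56 mm diameter, 14 mm wide, z = -7 to 7 mm), fixed, 130 mm above the worktop. z = lens axis, up and back to the camera, 25 degrees above level, along the stand's x in plan; -x = upper side of the lens, 25 degrees from vertical, towards the robot; y = the stand's y. Pinch the ring across its diameter, tool coming along +x, TCP here; turn the tool about z.
- aperture (a joint): Angle of the ring, rad, positive about z of ring_centre: growing, the pointer goes over the upper side from left to right (clockwise as seen from the robot). 0 = pointer on the upper side (-x of ring_centre); in line with the red marks = 0.35. Starts at -0.6 to -0.3; stops at -0.9 and 0.9. Resists with about 0.1 N m, stays where it is left.
- pointer (a point): The white pointer tab on the ring, 6 mm wide, 14 mm long along the axis, standing 4 mm proud of the ring; this point is 1 mm inside its outer end, 31 mm from the lens axis.
- red_mark (a point): Fixed point 31 mm from the lens axis in the plane of the ring where the pointer must come: in line with the two red marks, each 6 mm wide, on the silver rings before and behind the black ring.
- lens_barrel: Fixed lens and blue camera, not to be touched; origin and axes as ring_centre. Silver rings beside the black ring: 44 mm diameter (the black ring stands 6 mm proud). Front ring z = -34 to -8 mm, 48 mm black rim to -40 mm; rear ring 8 to 26 mm, dark clamp 58 mm in diameter to 44 mm, blue camera 58 x 58 mm to 98 mm.
- reagent_bottle: Loose brown bottle with a red cap, 52 mm in diameter, 110 mm high, origin under its centre; a bystander.
- beaker: Loose clear beaker, 64 x 68 mm, 86 mm high, origin under its centre; a bystander.
- lab_pen: Loose white and blue pen, 10 x 138 x 12 mm, origin under its centre; a bystander.
Not all that is in view belongs to the job. Leave any orange look-alike of the slide_box alone.

How it is judged:
By the outcome, as a careful person would: the job done as asked, in the order asked, and still so for the second after the job is handed in, with the robot touching nothing.
It also fails if it takes over 64 s, if anything falls off the work surface, if the arm or the gripper's body presses on something with over 40 N, if the wrist force passes 120 N, or if a joint passes its speed limit or range.

ROBOT

A 6-joint arm with a two-finger parallel gripper is mounted at the origin on a cart in front of the work surface, level with it; the furniture and walls round the work are solid. World frame = base frame: x ahead of the robot, y to its left, z up, the work surface at z = 0. Lengths are in mm, angles in rad, forces in N, time in s.
With the tool pointing down it reaches from about 275 to 1000 mm from the base axis. Payload 8.4 kg.
Tool frame: the origin (TCP) lies between the finger pads, 19 mm behind the fingertips; this is the grasp point; z points along the fingers, y is the line along which they close (so a half turn about z gives the same grasp; the last joint's range is limited). The gripper opens to 85 mm and grips with 20 to 120 N. Pads are 22 mm wide; open, the fingers measure 114 mm over their backs; the gripper's body (76 mm by 85 mm) begins 54 mm behind the grasp point. The pads swing forward as they close: fully open they stand 13 mm farther back than shut.
Start: joints at [1.237, 0.353, 1.633, -0, 1.155, -0.002], TCP at [203.589, 590.914, 249.981] pointing down, gripper open.
Joint ranges: [-2.63, 2.63], [-0.92, 2.1], [0.06, 2.66], [-1.3, 4.44], [0, 2.69], [-3.02, 3.02]. Speed limits (rad/s): [2.22, 2.22, 2.79, 3.14, 3.14, 3.14].

INTERFACE

Orientations are given as [roll, pitch, yaw] about the fixed x, y, z axes, in that order (R = Rz(yaw) Ry(pitch) Rx(roll)).
In Python, from rig import sensors, grab_frame, camera_params, order gives the robot as it stands. The module is installed in compiled form; this text tells all that it offers.
- The arm moves only by the tool move_arm, never from a script. Its argument "motion" is a list of rows, each a list of 7 numbers: the turn, a rotation vector about the tool's x, y, z in shares of 90 degrees (1.0 is 90 degrees), then the shift along the tool's x, y, z in parts of the range, where 1.0 means 500 mm, then the finger opening in m, from 0 to 0.0854. A call has 1 to 8 rows; each row is the pose to reach, as a shift and turn from the pose commanded when the call began, along the tool's axes at that moment; what a row does not reach only later rows make up. A row lasts 1/8 s, in which the tool goes at most 62.5 mm and 10.7 degrees, less where a joint would pass 70% of its speed; a pose out of reach is approached as far as the arm can. A call with a gripper value outside its range is refused whole. The fingers move at their own pace and stop on an object; "grip_force" is the grip in N (left out, the last holds). Time passes only in rows, so rows that repeat a pose let the fingers close. It gives the time, the measured TCP pose, the force, the opening and the grip force at its end, in the units of the state.
- sensors.sense(): the state, without advancing time (a new reading comes with each control period).
- grab_frame(name): name is "scene" or "top"; returns (picture, depth): 420x560x3 uint8, red, green, blue; 420x560 float32, mm along the optical axis (not along the pixel's ray), 0 where there is no reading.
- camera_params(name): a dict with "camera_matrix" (3x3 intrinsics, pixels), "world_from_camera" (4x4, takes a point from camera to world coordinates). Camera axes: x right, y down, z forward; pixel columns grow to the right and rows downward; lengths in mm; the calibration is good to about 2 mm. A picture is of the moment at which its call begins. camera_params takes no time and is no camera call.
- order.sign_off(): hands the job in; it is judged then, once.
The state is a dict: "clock": time; "qpos": joint angles; "qvel": joint speeds; "joint_efforts": joint torques, N m; "eef_pos": TCP position; "tcp_rot": TCP orientation; "contact_force": force on the tool from outside, world axes, zero at the start; "wrist_torque": the same for the moment, N m; "opening": opening from 0.0 (shut) to 1.0 (fully open); "grasp_force": force on a finger pad.
Only numpy, scipy, OpenCV 4.12 (cv2) and the standard library are available. Lean on these libraries where they do the work, as an engineer would, in place of code of your own. Each camera call takes 0.05 s, during which the arm holds its last target. There are 200 camera calls.

## Working session

There is one attempt and no reset: what is moved stays moved. The work goes in short steps, Python scripts to look and compute and a tool call to move; the robot and the scene stay as the last step left them, time stands still between calls to the robot, and variables do not carry over. Pictures are saved under pics/ and viewed, at most 10 in all, crops included, and the job is handed in when it is done.

Besides the shell and the picture viewer there is one more tool, called after "Request:" by a JSON object that holds its "name" and its "arguments". move_arm: Moves the arm, as the interface text tells. Its arguments: {"type":"object","properties":{"motion":{"type":"array","items":{"type":"array","items":{"type":"number"}}},"grip_force":{"type":"number"}},"required":["motion"]}

```bash
mkdir -p pics
cat > h.py <<'E'
import numpy as np, cv2
from rig import sensors, grab_frame, camera_params, order
from scipy.spatial.transform import Rotation as R
def load(n): 
    d=np.load(f'pics/{n}.npz'); return d['p'],d['d']
def snap(cam,n):
    p,d=grab_frame(cam); np.savez(f'pics/{n}.npz',p=p,d=d); return p,d
def pts(cam,d):
    c=camera_params(cam);K=np.array(c['camera_matrix']);T=np.array(c['world_from_camera'])
    v,u=np.mgrid[:d.shape[0],:d.shape[1]]
    P=np.stack([(u-K[0,2])/K[0,0]*d,(v-K[1,2])/K[1,1]*d,d],-1)
    return P@T[:3,:3].T+T[:3,3]
def save(n,p,s=1,box=None):
    if box: p=p[box[1]:box[3],box[0]:box[2]]
    cv2.imwrite(f'pics/{n}.png',cv2.resize(p[...,::-1],None,fx=s,fy=s,interpolation=cv2.INTER_CUBIC))
E
python3 - <<'E'
from h import *
a,_=snap('scene','s0'); b,_=snap('top','t0')
save('s0',a,1.4); save('t0',b,1.4)
for c in('scene','top'): print(camera_params(c))
print(sensors.sense())
E
```

```text
{'camera_matrix': array([[477.41302065,   0.        , 277.94601097],
       [  0.        , 477.41302065, 203.98236277],
       [  0.        ,   0.        ,   1.        ]]), 'world_from_camera': array([[ 8.20817103e-01, -2.21948305e-01,  5.26306217e-01,
        -1.82670810e+02],
       [-5.70800035e-01, -3.52818142e-01,  7.41422065e-01,
        -1.11609474e+03],
       [ 2.11330113e-02, -9.08987518e-01, -4.16287265e-01,
         6.77961237e+02],
       [ 0.00000000e+00,  0.00000000e+00,  0.00000000e+00,
         1.00000000e+00]])}
{'camera_matrix': array([[421.59045138,   0.        , 285.25874891],
       [  0.        , 421.59045138, 202.7424534 ],
       [  0.        ,   0.        ,   1.        ]]), 'world_from_camera': array([[-4.94102995e-03, -9.90769508e-01,  1.35467222e-01,
         3.66313116e+02],
       [-9.99984800e-01,  4.56402016e-03, -3.09346296e-03,
        -1.10176709e+02],
       [ 2.44663365e-03, -1.35480448e-01, -9.90776999e-01,
         1.13517472e+03],
       [ 0.00000000e+00,  0.00000000e+00,  0.00000000e+00,
         1.00000000e+00]])}
{'clock': 0.1, 'qpos': array([ 1.23657388e+00,  3.53581309e-01,  1.63406316e+00,  1.89612448e-05,
        1.15519268e+00, -2.37907546e-03]), 'qvel': array([ 0.00055882, -0.00112756, -0.00275156,  0.00036441, -0.00040861,
        0.00068021]), 'joint_efforts': array([-3.09421175e-04, -6.06357837e+01, -3.42823720e+01, -7.35964045e-05,
        4.05075814e-03,  2.66994772e-05]), 'eef_pos': array([203.46634215, 590.5267327 , 249.33377348]), 'tcp_rot': array([-3.14034820e+00, -2.02982827e-05,  2.80974160e+00]), 'contact_force': array([-1.10322974, -0.08416559,  0.31102381]), 'wrist_torque': array([-0.01804422, -0.03307316,  0.0140215 ]), 'grasp_force': 0.0, 'opening': 1.0003433017717052}
```

View pics/s0.png

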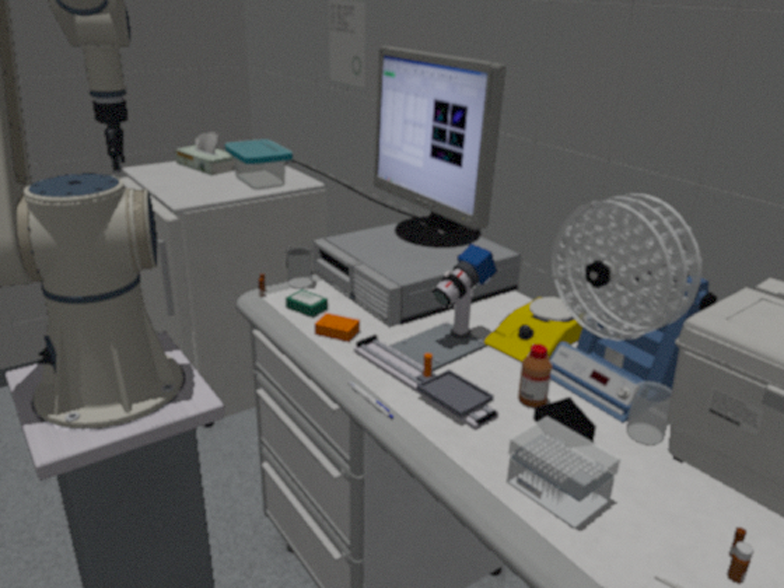

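View pics/t0.png

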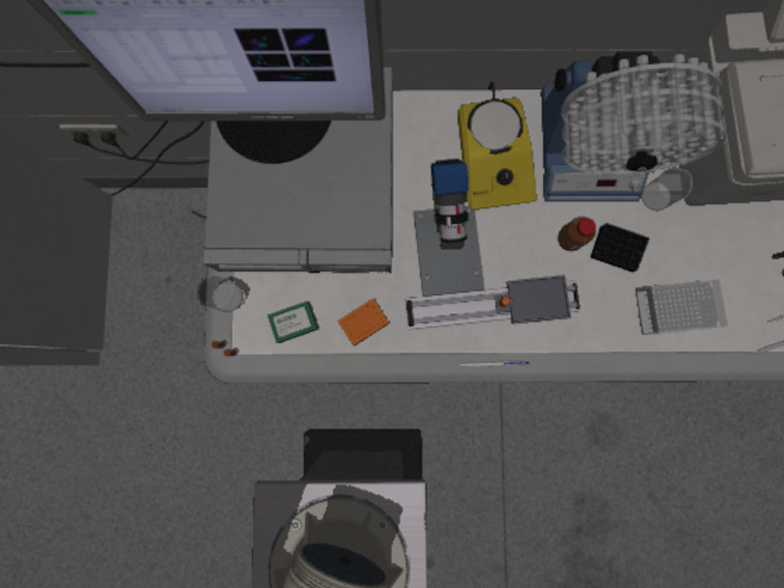

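The top view shows the green box at about (209,230) px, the tray at (386,215), the post at (360,215), the lens ring at about (323,155), and the pen at (354,260). I'll enlarge the useful areas.

Run:
```python
from h import *
p,d=load('t0'); save('t0a',p,6,(285,105,415,200)); save('t0b',p,3,(180,190,430,270))
P=pts('top',d); hsv=cv2.cvtColor(p,cv2.COLOR_RGB2HSV)
def rep(n,m):
    q=P[m]; print(n,len(q),q.mean(0).round(1),np.percentile(q,[2,98],axis=0).round(1).tolist())
v,u=np.mgrid[:420,:560]
g=(hsv[...,0]>65)&(hsv[...,0]<90)&(hsv[...,1]>100)&(u<240)&(v>200)
rep('green',g)
m=np.zeros_like(g,np.uint8); m[g]=1; hull=cv2.convexHull(np.argwhere(m)[:,::-1].astype(np.int32))
f=np.zeros_like(m); cv2.fillPoly(f,[hull],1); q=P[(f>0)&(P[...,2]>20)]; print(cv2.minAreaRect(q[:,:2].astype(np.float32)),np.median(q[:,2]))
o=(hsv[...,0]<15)&(hsv[...,1]>150)&(u>350)&(u<370)&(v>200)&(v<230); rep('post',o)
# tray + rail from depth
w=(u>285)&(u<420)&(v>190)&(v<240)
for a,b in((10,18),(19,24),(26,32)):
    k=w&(P[...,2]>a)&(P[...,2]<b); rep((a,b),k); print(cv2.minAreaRect(P[k][:,:2].astype(np.float32)))
bl=(hsv[...,0]>100)&(hsv[...,0]<125)&(hsv[...,1]>120)&(u>300)&(u<340)&(v>100)&(v<150);rep('blue',bl)
```

```text
green 179 [444.5  81.7  33. ] [[412.5, 46.5, 19.0], [480.9, 129.5, 30.9]]
((431.1778564453125, 7.049964904785156), (255.72860717773438, 80.00608825683594), 78.41563415527344) 27.645564236687278
post 36 [ 480.3 -305.5   59.5] [[474.7, -312.1, 37.8], [487.9, -299.8, 68.6]]
(10, 18) 1689 [ 485.4 -251.5   13.3] [[441.2, -449.9, 10.1], [548.5, -141.9, 17.8]]
((500.24658203125, -290.91778564453125), (115.62600708007812, 331.39031982421875), 2.6581053733825684)
(19, 24) 864 [ 486.4 -356.6   21.1] [[450.0, -427.5, 19.1], [524.8, -131.3, 23.7]]
((477.66705322265625, -289.5776062011719), (78.38312530517578, 323.4768371582031), 6.074362754821777)
(26, 32) 196 [ 489.3 -367.2   28.2] [[444.3, -432.6, 26.1], [531.9, -136.1, 31.2]]
((479.36676025390625, -280.92169189453125), (81.7544174194336, 303.4058837890625), 5.652264595031738)
blue 531 [ 672.1 -196.4  190.5] [[651.7, -225.4, 160.4], [698.2, -169.8, 195.3]]
```

View pics/t0a.png

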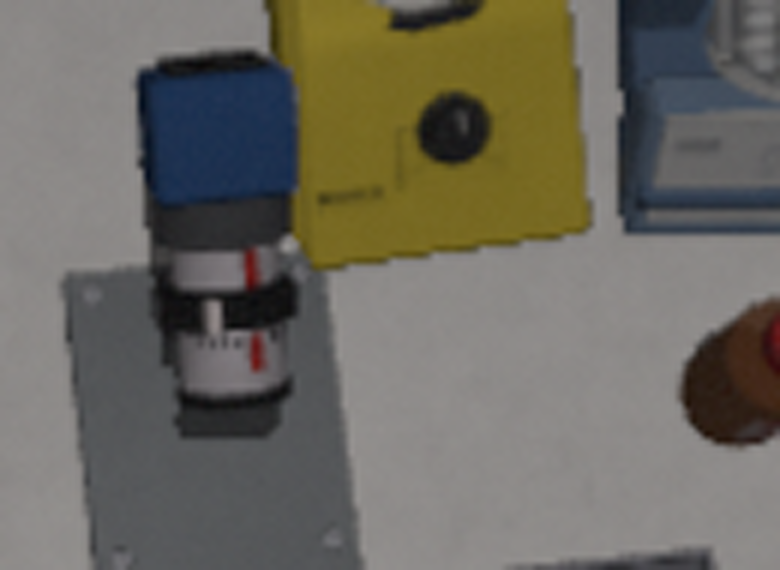

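View pics/t0b.png

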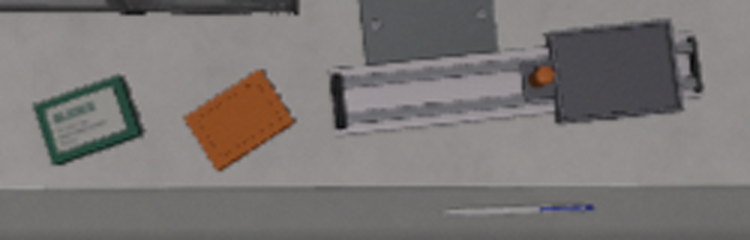

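The first crop shows the ring with its pointer at (213,315)/6 and red marks at (252,268) and (257,352), so the ring has to turn clockwise. The second shows the box corners, the rail with its stop at the left (338,100), the post at (542,75), the tray, and the pen clear of the work. Next I'll fit the box, rail and lens axis.

Run:
```python
from h import *
p,d=load('t0'); P=pts('top',d); c=camera_params('top');K=c['camera_matrix'];T=c['world_from_camera']
def at(u,v,z):
    r=T[:3,:3]@np.linalg.solve(K,[u,v,1]); return (T[:3,3]+r*(z-T[2,3])/r[2])[:2]
v,u=np.mgrid[:420,:560]
k=(u>188)&(u<232)&(v>212)&(v<247)&(P[...,2]>22)&(P[...,2]<34)
print('box',k.sum(),cv2.minAreaRect(P[k][:,:2].astype(np.float32)),P[k].mean(0))
f=lambda a,b,z:at(180+a/3,190+b/3,z).round(1)
print('box corners',[f(*q,28) for q in((35,103),(125,75),(143,128),(57,163))])
k=(u>358)&(u<412)&(v>195)&(v<235)&(P[...,2]>17)&(P[...,2]<33)
k2=k&(P[...,2]>17)
print('tray',cv2.minAreaRect(P[k2][:,:2].astype(np.float32)))
print('tray corners',[f(*q,29) for q in((546,35),(668,20),(683,108),(558,124))])
print('rail left',f(331,69,16),f(343,134,16),'edge far',f(545,47,16), 'near',f(556,118,16))
print('post top',f(545,73,67))
# lens axis using camera sides
g=lambda a,b,z:at(285+a/6,105+b/6,z).round(1)
s=lambda a,b:P[int(105+b/6),int(285+a/6)].round(1)
print('cam body',g(140,70,195),g(292,70,195),g(150,203,170),g(295,193,170))
print('plate',g(65,272,3),g(92,560,3),g(358,560,3))
print('ptr',s(213,315),'ring top',s(235,310),'front',s(235,370),'rear',s(210,265),'rm',s(257,352),s(252,268))
for b in(140,180,220,265,310,350,380): 
    row=P[int(105+b/6),int(285+130/6):int(285+310/6)]; q=row[row[:,2]>100]; print(b,q[:,1].min().round(1),q[:,1].max().round(1),q[q[:,2].argmax()].round(1))
```

```text
box 647 ((448.64935302734375, 88.8559799194336), (56.37115478515625, 79.93868255615234), 18.94529151916504) [448.28818946  88.64481912  27.49027577]
box corners [array([461.5, 132.9]), array([485.8,  54.4]), array([439.1,  37.9]), array([409. , 112.4])]
tray ((489.03265380859375, -378.8573303222656), (82.17620086669922, 145.24603271484375), 5.426407337188721)
tray corners [array([ 519.5, -317. ]), array([ 532.4, -425.5]), array([ 454.3, -435.3]), array([ 440.8, -325.2])]
rail left [ 491.6 -127.1] [ 433.8 -137.3] edge far [ 510.5 -318.3] near [ 447.  -326.1]
post top [ 481.6 -308.1]
cam body [ 695.8 -167.5] [ 695.6 -226.2] [ 650.2 -172.3] [ 654.  -229.5]
plate [ 666.8 -143.6] [ 533.  -154.7] [ 532.5 -275.1]
ptr [ 609.4 -196.3  157.3] ring top [ 612.6 -206.2  153.9] front [ 592.4 -207.6  135.6] rear [ 629.3 -196.8  155.8] rm [ 599.  -214.6  139.1] [ 629.9 -213.8  153.2]
140 -228.1 -170.8 [ 671.5 -183.3  186.1]
180 -228.5 -172.2 [ 656.6 -216.3  179.1]
220 -228.0 -174.2 [ 643.5 -204.8  174.5]
265 -224.7 -183.4 [ 628.5 -201.3  158.5]
310 -232.3 -178.8 [ 611.  -198.5  160.4]
350 -228.3 -186.8 [ 598.1 -207.   143.1]
380 -230.8 -187.1 [ 586.2 -207.   141.1]
```

```bash
cat >> h.py <<'E'
def cur():
    s=sensors.sense(); return np.array(s['eef_pos']),R.from_euler('xyz',s['tcp_rot'])
def down(a): return R.from_euler('xyz',[np.pi,0,np.deg2rad(a)])
def plan(pos,rot,c=None):
    "shift/turn in tool axes from the present pose (or c)"
    p0,r0=c or cur(); dp=r0.inv().apply(np.array(pos)-p0)/1000; w=(r0.inv()*rot).as_rotvec()
    print('turn',w.round(3),'shift',dp.round(4),'min rows',max(np.linalg.norm(dp)/.0625,np.linalg.norm(w)/.1867).round(1))
E
python3 - <<'E'
from h import *
plan([448.6,88.9,120],down(108.7)); plan([448.6,88.9,27],down(108.7))
p,d=load('t0'); P=pts('top',d); v,u=np.mgrid[:420,:560]
# rail yaw: per-column edges of points z in 9..19 left of the tray
k=(u>294)&(u<356)&(v>192)&(v<236)&(P[...,2]>9)
q=P[k]; print(cv2.minAreaRect(q[:,:2].astype(np.float32)))
ed=[]
for c in range(298,354):
    r=P[192:236,c]; r=r[r[:,2]>9]; ed.append([r[:,1].mean(),r[:,0].min(),r[:,0].max()])
ed=np.array(ed)
for j in(1,2): print(np.rad2deg(np.arctan(np.polyfit(ed[:,0],ed[:,j],1)[0])))
k=(u>358)&(u<412)&(v>195)&(v<235)&(P[...,2]>26)&(P[...,2]<33); print(P[k].min(0),P[k].max(0))
# tray floor
hs=(u>370)&(u<400)&(v>203)&(v<228); print(P[hs].mean(0))
# camera body side lines yaw
rows=[]
for b in range(121,137):
    r=P[b,300:345]; r=r[r[:,2]>150]; rows.append([r[:,0].mean(),r[:,1].min(),r[:,1].max()])
rows=np.array(rows)
for j in(1,2): print('cam yaw',np.rad2deg(np.arctan(np.polyfit(rows[:,0],rows[:,j],1)[0])), rows[:,j].mean())
E
```

```text
turn [-0.001  0.001  0.913] shift [-0.3952 -0.3942  0.1298] min rows 9.2
turn [-0.001  0.001  0.913] shift [-0.3952 -0.3941  0.2228] min rows 9.6
((480.1783142089844, -186.44606018066406), (145.55416870117188, 232.2567596435547), 24.10980987548828)
-16.319022606034835
7.0504414930929835
[ 444.15076306 -434.32966922   26.01198645] [ 534.51497057 -308.10737805   32.64574546]
[ 482.4982759  -376.96383386   28.33782779]
cam yaw 0.548624706617884 -228.19442101489298
cam yaw -46.73754688099105 -155.82382320639488
```

Units first: shifts go in shares of 500 mm and turns go in shares of 90 degrees. So -0.32 m / 0.5 = -0.64, -0.28 m / 0.5 = -0.56, 0.8 rad / 1.5708 = 0.5093.

Request:
{"name": "move_arm", "arguments": {"motion": [[0, 0, 0.0637, -0.08, -0.08, 0, 0.0854], [0, 0, 0.1273, -0.16, -0.16, 0, 0.0854], [0, 0, 0.191, -0.24, -0.24, 0, 0.0854], [0, 0, 0.2546, -0.32, -0.32, 0, 0.0854], [0, 0, 0.3183, -0.4, -0.4, 0, 0.0854], [0, 0, 0.382, -0.48, -0.48, 0, 0.0854], [0, 0, 0.4456, -0.56, -0.56, 0.06, 0.0854], [0, 0, 0.5093, -0.64, -0.64, 0.12, 0.0854]]}}

```text
clock: 1.1
eef_pos: [401.4, 185.0, 191.1]
tcp_rot: [3.14, 0.0, 2.007]
contact_force: [1.1, 0.6, -0.1]
opening: 1.0
grasp_force: 0.0
```

Run:
```python
from h import *
plan([448.6,88.9,100],down(108.7)); plan([448.6,88.9,27],down(108.7))
```

```text
turn [ 0.002 -0.     0.11 ] shift [-0.107   0.002   0.0911] min rows 2.2
turn [ 0.002 -0.     0.11 ] shift [-0.107   0.0019  0.1641] min rows 3.1
```

To row units: -0.106 m / 0.5 = -0.212, 0.002 m / 0.5 = 0.004, 0.11 rad / 1.5708 = 0.07.

Request:
{"name": "move_arm", "arguments": {"motion": [[0, 0, 0.0318, -0.1, 0.002, 0.09, 0.0854], [0, 0, 0.07, -0.212, 0.004, 0.18, 0.0854], [0, 0, 0.07, -0.212, 0.004, 0.18, 0.0854], [0, 0, 0.07, -0.212, 0.004, 0.18, 0.0854]]}}

```text
clock: 1.6
eef_pos: [447.3, 91.1, 101.0]
tcp_rot: [-3.14, -0.0, 1.899]
contact_force: [0.1, -0.3, -0.1]
opening: 1.001
grasp_force: 0.0
```

Run:
```python
from h import *
plan([448.6,88.9,27],down(108.7))
a,d=snap('top','t1'); save('t1',a,6,(165,190,265,260))
```

```text
turn [-0.002 -0.     0.001] shift [-0.0025  0.0006  0.074 ] min rows 1.2
```

View pics/t1.png

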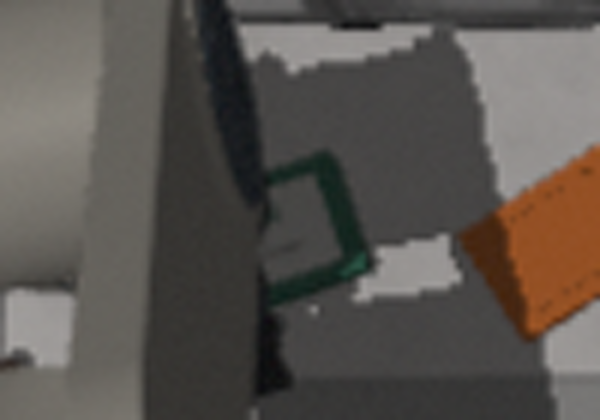

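The picture shows the fingers straddling the green box, whose right end is at (345,215) in the crop, with the orange box clear. I'll go down and grip.

To row units: 0.074 m / 0.5 = 0.148, -0.0025 m / 0.5 = -0.005.

Request:
{"name": "move_arm", "arguments": {"motion": [[0, 0, 0, -0.005, 0.001, 0.06, 0.0854], [0, 0, 0, -0.005, 0.001, 0.12, 0.0854], [0, 0, 0, -0.005, 0.001, 0.148, 0.0854], [0, 0, 0, -0.005, 0.001, 0.148, 0.0854], [0, 0, 0, -0.005, 0.001, 0.148, 0.045], [0, 0, 0, -0.005, 0.001, 0.148, 0.045], [0, 0, 0, -0.005, 0.001, 0.148, 0.045], [0, 0, 0, -0.005, 0.001, 0.148, 0.045]], "grip_force": 30}}

```text
clock: 2.65
eef_pos: [449.5, 89.5, 28.5]
tcp_rot: [3.14, 0.0, 1.9]
contact_force: [-2.5, 1.8, 6.7]
opening: 0.645
grasp_force: 31.0
```

To row units: -0.12 m / 0.5 = -0.24, -0.1 m / 0.5 = -0.2.

Request:
{"name": "move_arm", "arguments": {"motion": [[0, 0, 0, 0, 0, 0, 0.045], [0, 0, 0, 0, 0, -0.04, 0.045], [0, 0, 0, 0, 0, -0.1, 0.045], [0, 0, 0, 0, 0, -0.2, 0.045], [0, 0, 0, 0, 0, -0.24, 0.045], [0, 0, 0, 0, 0, -0.24, 0.045]]}}

```text
clock: 3.4
eef_pos: [450.1, 89.5, 149.3]
tcp_rot: [3.137, 0.001, 1.9]
contact_force: [-0.1, -0.3, -0.8]
opening: 0.644
grasp_force: 33.4
```

Run:
```python
from h import *
print(sensors.sense()['opening'])
plan([486.3,-375.7,140],down(95.4)); plan([486.3,-375.7,50],down(95.4))
```

```text
0.6437204939157043
turn [0.004 0.    0.235] shift [-0.4519 -0.116   0.0091] min rows 7.5
turn [0.004 0.    0.235] shift [-0.4519 -0.1164  0.0991] min rows 7.6
```

To row units: -0.44 m / 0.5 = -0.88, -0.392 m / 0.5 = -0.784, 0.235 rad / 1.5708 = 0.1496.

Request:
{"name": "move_arm", "arguments": {"motion": [[0, 0, 0.0191, -0.112, -0.03, 0.002, 0.045], [0, 0, 0.0382, -0.224, -0.058, 0.004, 0.045], [0, 0, 0.0573, -0.336, -0.086, 0.006, 0.045], [0, 0, 0.0764, -0.448, -0.116, 0.01, 0.045], [0, 0, 0.0955, -0.56, -0.144, 0.012, 0.045], [0, 0, 0.1146, -0.672, -0.172, 0.016, 0.045], [0, 0, 0.1337, -0.784, -0.2, 0.018, 0.045], [0, 0, 0.1496, -0.88, -0.226, 0.018, 0.045]]}}

```text
clock: 4.4
eef_pos: [483.3, -365.5, 136.8]
tcp_rot: [-3.14, -0.001, 1.663]
contact_force: [0.3, 0.2, -1.3]
opening: 0.646
grasp_force: 33.4
```

To row units: 0.04 m / 0.5 = 0.08, 0.02 m / 0.5 = 0.04.

Request:
{"name": "move_arm", "arguments": {"motion": [[0, 0, 0, -0.024, -0.006, 0.04, 0.045], [0, 0, 0, -0.024, -0.006, 0.08, 0.045], [0, 0, 0, -0.024, -0.006, 0.08, 0.045]]}}

```text
clock: 4.78
eef_pos: [480.4, -373.2, 95.4]
tcp_rot: [-3.137, -0.004, 1.666]
contact_force: [0.9, -0.3, -1.3]
opening: 0.649
grasp_force: 33.4
```

Run:
```python
from h import *
plan([486.3,-375.7,50],down(95.4)); print(sensors.sense()['eef_pos'])
a,d=snap('scene','s2'); save('s2',a,5,(250,195,390,315))
```

```text
turn [-0.004 -0.004  0.001] shift [-0.0033  0.0058  0.0453] min rows 0.7
[ 480.38050448 -373.18543373   95.36604174]
```

View pics/s2.png

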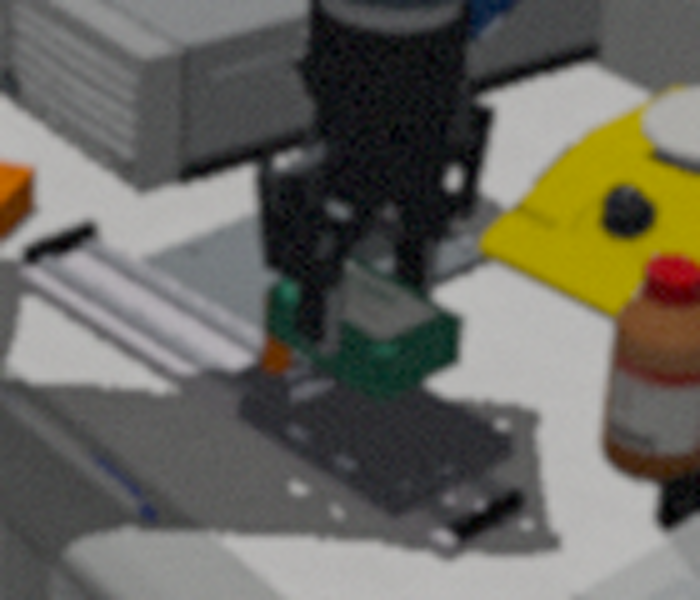

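The box is held level above the tray, with the left finger's tip at (315,350) near the box's lower edge. I'll lower it to just above the floor and release.

To row units: 0.043 m / 0.5 = 0.086, 0.035 m / 0.5 = 0.07, 0.004 rad / 1.5708 = 0.0025.

Request:
{"name": "move_arm", "arguments": {"motion": [[0.0025, 0.0025, 0, -0.007, 0.013, 0.04, 0.045], [0.0025, 0.0025, 0, -0.007, 0.013, 0.07, 0.045], [0.0025, 0.0025, 0, -0.007, 0.013, 0.086, 0.045], [0.0025, 0.0025, 0, -0.007, 0.013, 0.086, 0.045], [0.0025, 0.0025, 0, -0.007, 0.013, 0.086, 0.045]]}}

```text
clock: 5.45
eef_pos: [489.2, -378.8, 56.0]
tcp_rot: [-3.138, -0.004, 1.665]
contact_force: [-0.2, -0.2, -0.6]
opening: 0.647
grasp_force: 33.4
```

Run:
```python
from h import *
print(sensors.sense()['eef_pos'])
a,d=snap('scene','s3'); save('s3',a,7,(285,235,370,310))
```

```text
[ 489.21424747 -378.84878124   55.95146738]
```

View pics/s3.png

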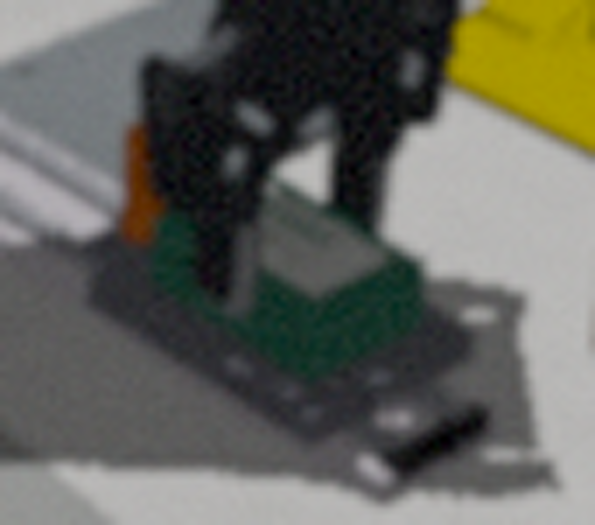

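The box sits inside the tray walls, a little above the floor, with both fingertips above the walls. I'll creep down.

To row units: 0.002 m / 0.5 = 0.004, -0.001 m / 0.5 = -0.002.

Request:
{"name": "move_arm", "arguments": {"motion": [[0, 0, 0, 0, -0.002, 0.004, 0.045], [0, 0, 0, 0, -0.002, 0.004, 0.045], [0, 0, 0, 0, -0.002, 0.004, 0.045]]}}

```text
clock: 5.88
eef_pos: [488.0, -378.9, 53.5]
tcp_rot: [-3.138, -0.004, 1.665]
contact_force: [-0.0, 0.3, -2.9]
opening: 0.646
grasp_force: 33.4
```

To row units: 0.0015 m / 0.5 = 0.003, 0.001 m / 0.5 = 0.002.

Request:
{"name": "move_arm", "arguments": {"motion": [[0, 0, 0, 0, 0, 0.002, 0.045], [0, 0, 0, 0, 0, 0.003, 0.045], [0, 0, 0, 0, 0, 0.003, 0.045]]}}

```text
clock: 6.25
eef_pos: [488.0, -378.8, 51.9]
tcp_rot: [-3.137, -0.004, 1.665]
contact_force: [-1.7, -0.4, -0.3]
opening: 0.647
grasp_force: 33.4
```

To row units: -0.1 m / 0.5 = -0.2, -0.05 m / 0.5 = -0.1.

Request:
{"name": "move_arm", "arguments": {"motion": [[0, 0, 0, 0, 0, 0, 0.065], [0, 0, 0, 0, 0, 0, 0.07], [0, 0, 0, 0, 0, 0, 0.07], [0, 0, 0, 0, 0, 0, 0.07], [0, 0, 0, 0, 0, -0.04, 0.07], [0, 0, 0, 0, 0, -0.1, 0.07], [0, 0, 0, 0, 0, -0.2, 0.07], [0, 0, 0, 0, 0, -0.2, 0.07]]}}

```text
clock: 7.25
eef_pos: [490.8, -381.1, 157.5]
tcp_rot: [3.139, 0.002, 1.665]
contact_force: [0.4, 1.2, -0.3]
opening: 0.819
grasp_force: 0.0
```

Run:
```python
from h import *
# post: home + ; now near (481.6,-308)
plan([481.6,-308,130],down(95.4))
```

```text
turn [ 0.002  0.002 -0.   ] shift [ 0.0736 -0.0024  0.0274] min rows 1.3
```

Run:
```python
from h import *
print(sensors.sense()['eef_pos'])
a,d=snap('scene','s4'); b,e=snap('top','t4')
s=cv2.resize(a[240:315,285:370],None,fx=6,fy=6); t=cv2.resize(b[190:250,340:420],None,fx=6,fy=6)
W=np.zeros((450,510+480,3),np.uint8); W[:,:510]=s[:450]; W[:360,510:]=t; save('m4',W,.8)
P=pts('scene',d); hs=cv2.cvtColor(a,cv2.COLOR_RGB2HSV); v,u=np.mgrid[:420,:560]
w=(u>285)&(u<370)&(v>235)&(v<315)
g=w&(hs[...,0]>60)&(hs[...,0]<95)&(hs[...,1]>90)
q=P[g]; print(q.mean(0),np.percentile(q,[2,98],axis=0).round(1))
o=w&((hs[...,0]<15))&(hs[...,1]>150); q=P[o]; print('post',o.sum(),np.median(q,axis=0),np.percentile(q,[2,98],axis=0).round(1))
```

```text
[ 490.82437575 -381.05277981  157.51219772]
[ 471.00598271 -397.27207304   38.50371218] [[ 454.3 -421.    22.8]
 [ 513.2 -347.3   51.1]]
post 60 [ 475.65399026 -313.45826319   49.26521135] [[ 470.4 -316.9   26.2]
 [ 482.9 -308.3   69. ]]
```

View pics/m4.png

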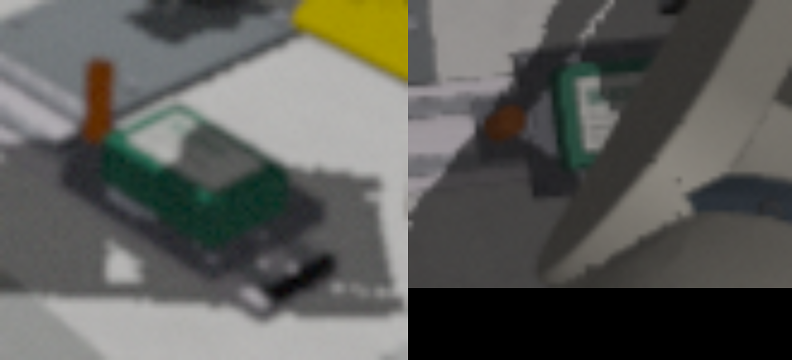

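The box lies flat inside the tray walls in both views, with its end at (570,115) in the right panel, and the post is free. Next I'll pinch the post.

To row units: 0.0733 m / 0.5 = 0.1466, 0.05 m / 0.5 = 0.1.

Request:
{"name": "move_arm", "arguments": {"motion": [[0, 0, 0, 0.072, -0.002, 0, 0.06], [0, 0, 0, 0.1466, -0.005, 0.04, 0.06], [0, 0, 0, 0.1466, -0.005, 0.1, 0.05], [0, 0, 0, 0.1466, -0.005, 0.1, 0.05], [0, 0, 0, 0.1466, -0.005, 0.1, 0.05]]}}

```text
clock: 7.98
eef_pos: [479.0, -306.6, 102.5]
tcp_rot: [-3.137, -0.004, 1.665]
contact_force: [0.5, -0.0, 1.3]
opening: 0.581
grasp_force: 0.0
```

Run:
```python
from h import *
plan([480.8,-308.3,58],down(95.4)); print(sensors.sense()['eef_pos'],sensors.sense()['opening'])
```

```text
turn [-0.004 -0.004 -0.001] shift [-0.002   0.0018  0.0445] min rows 0.7
[ 478.97838501 -306.63974282  102.50030407] 0.5809747257742933
```

To row units: 0.043 m / 0.5 = 0.086, -0.002 m / 0.5 = -0.004.

Request:
{"name": "move_arm", "arguments": {"motion": [[0, 0, 0, -0.004, 0.004, 0.04, 0.05], [0, 0, 0, -0.004, 0.004, 0.07, 0.05], [0, 0, 0, -0.004, 0.004, 0.086, 0.05], [0, 0, 0, -0.004, 0.004, 0.086, 0.03], [0, 0, 0, -0.004, 0.004, 0.086, 0.01], [0, 0, 0, -0.004, 0.004, 0.086, 0.01], [0, 0, 0, -0.004, 0.004, 0.086, 0.01], [0, 0, 0, -0.004, 0.004, 0.086, 0.01]], "grip_force": 30}}

```text
clock: 8.98
eef_pos: [480.9, -308.0, 59.4]
tcp_rot: [-3.138, -0.004, 1.665]
contact_force: [-0.6, -0.5, -0.3]
opening: 0.17
grasp_force: 29.4
```

To row units: 0.075 m / 0.5 = 0.15, 0.07 m / 0.5 = 0.14.

Request:
{"name": "move_arm", "arguments": {"motion": [[0, 0, 0, 0.02, 0, 0, 0.01], [0, 0, 0, 0.05, 0, 0, 0.01], [0, 0, 0, 0.08, 0, 0, 0.01], [0, 0, 0, 0.11, 0, 0, 0.01], [0, 0, 0, 0.14, 0, 0, 0.01], [0, 0, 0, 0.15, 0, 0, 0.01], [0, 0, 0, 0.15, 0, 0, 0.01]]}}

```text
clock: 9.85
eef_pos: [473.4, -232.5, 59.4]
tcp_rot: [-3.137, -0.005, 1.665]
contact_force: [-4.7, 1.0, 2.1]
opening: 0.171
grasp_force: 29.9
```

To row units: 0.06 m / 0.5 = 0.12, 0.058 m / 0.5 = 0.116.

Request:
{"name": "move_arm", "arguments": {"motion": [[0, 0, 0, 0.03, -0.002, 0, 0.01], [0, 0, 0, 0.06, -0.003, 0, 0.01], [0, 0, 0, 0.09, -0.004, 0, 0.01], [0, 0, 0, 0.116, -0.004, 0, 0.01], [0, 0, 0, 0.12, -0.004, 0, 0.01], [0, 0, 0, 0.12, -0.004, 0, 0.01]]}}

```text
clock: 10.6
eef_pos: [467.2, -172.6, 59.6]
tcp_rot: [-3.139, -0.004, 1.665]
contact_force: [5.5, 1.1, -11.8]
opening: 0.174
grasp_force: 29.6
```

To row units: 0.011 m / 0.5 = 0.022, 0.004 m / 0.5 = 0.008.

Request:
{"name": "move_arm", "arguments": {"motion": [[0, 0, 0, 0.008, 0.001, 0.001, 0.01], [0, 0, 0, 0.016, 0.002, 0.001, 0.01], [0, 0, 0, 0.022, 0.002, 0.001, 0.01], [0, 0, 0, 0.022, 0.002, 0.001, 0.01]]}}

```text
clock: 11.1
eef_pos: [466.2, -162.2, 59.5]
tcp_rot: [-3.138, -0.004, 1.665]
contact_force: [0.8, 0.8, -0.8]
opening: 0.174
grasp_force: 30.6
```

To row units: 0.003 m / 0.5 = 0.006, 0.0015 m / 0.5 = 0.003.

Request:
{"name": "move_arm", "arguments": {"motion": [[0, 0, 0, 0.003, 0, 0, 0.01], [0, 0, 0, 0.006, 0, 0, 0.01], [0, 0, 0, 0.006, 0, 0, 0.01]]}}

```text
clock: 11.48
eef_pos: [466.0, -159.7, 59.4]
tcp_rot: [-3.138, -0.004, 1.665]
contact_force: [0.9, -0.3, 1.3]
opening: 0.177
grasp_force: 30.8
```

To row units: 0.003 m / 0.5 = 0.006, 0.0015 m / 0.5 = 0.003.

Request:
{"name": "move_arm", "arguments": {"motion": [[0, 0, 0, 0.003, 0, 0, 0.01], [0, 0, 0, 0.006, 0, 0, 0.01], [0, 0, 0, 0.006, 0, 0, 0.01]]}}

```text
clock: 11.85
eef_pos: [465.6, -156.6, 59.4]
tcp_rot: [-3.138, -0.004, 1.665]
contact_force: [0.1, 0.3, 2.7]
opening: 0.172
grasp_force: 30.9
```

To row units: 0.003 m / 0.5 = 0.006, 0.0015 m / 0.5 = 0.003.

Request:
{"name": "move_arm", "arguments": {"motion": [[0, 0, 0, 0.003, 0, 0, 0.01], [0, 0, 0, 0.006, 0, 0, 0.01], [0, 0, 0, 0.006, 0, 0, 0.01]]}}

```text
clock: 12.22
eef_pos: [465.3, -153.5, 59.4]
tcp_rot: [-3.138, -0.004, 1.665]
contact_force: [1.1, 0.0, 3.2]
opening: 0.175
grasp_force: 31.0
```

To row units: 0.003 m / 0.5 = 0.006, 0.0015 m / 0.5 = 0.003.

Request:
{"name": "move_arm", "arguments": {"motion": [[0, 0, 0, 0.003, 0, 0, 0.01], [0, 0, 0, 0.006, 0, 0, 0.01], [0, 0, 0, 0.006, 0, 0, 0.01]]}}

```text
clock: 12.6
eef_pos: [465.1, -151.2, 59.4]
tcp_rot: [-3.138, -0.003, 1.665]
contact_force: [-0.4, -5.5, 2.5]
opening: 0.174
grasp_force: 30.9
```

Contact is starting. One more push to seat it.

To row units: 0.003 m / 0.5 = 0.006, 0.0015 m / 0.5 = 0.003.

Request:
{"name": "move_arm", "arguments": {"motion": [[0, 0, 0, 0.003, 0, 0, 0.01], [0, 0, 0, 0.006, 0, 0, 0.01], [0, 0, 0, 0.006, 0, 0, 0.01]]}}

```text
clock: 12.98
eef_pos: [465.2, -150.9, 59.4]
tcp_rot: [-3.139, 0.001, 1.667]
contact_force: [-1.0, -27.2, -3.7]
opening: 0.171
grasp_force: 30.5
```

To row units: -0.13 m / 0.5 = -0.26, -0.003 m / 0.5 = -0.006.

Request:
{"name": "move_arm", "arguments": {"motion": [[0, 0, 0, -0.006, 0, 0, 0.01], [0, 0, 0, -0.006, 0, 0, 0.01], [0, 0, 0, -0.006, 0, 0, 0.03], [0, 0, 0, -0.006, 0, 0, 0.05], [0, 0, 0, -0.006, 0, 0, 0.05], [0, 0, 0, -0.006, 0, -0.06, 0.05], [0, 0, 0, -0.006, 0, -0.16, 0.05], [0, 0, 0, -0.006, 0, -0.26, 0.0854]]}}

```text
clock: 13.98
eef_pos: [465.1, -150.8, 190.5]
tcp_rot: [-3.137, -0.005, 1.665]
contact_force: [0.5, -0.9, 0.1]
opening: 0.779
grasp_force: 0.0
```

Request:
{"name": "move_arm", "arguments": {"motion": [[0, 0, 0, 0.1, 0, -0.06, 0.0854], [0, 0, 0, 0.2, -0.04, -0.1, 0.0854], [0, 0, 0, 0.3, -0.08, -0.12, 0.0854], [0, 0, 0, 0.4, -0.12, -0.12, 0.0854], [0, 0, 0, 0.4, -0.12, -0.12, 0.0854]]}}

```text
clock: 14.6
eef_pos: [385.5, 44.5, 250.5]
tcp_rot: [-3.137, -0.005, 1.669]
contact_force: [0.2, -0.7, -0.1]
opening: 0.998
grasp_force: 0.0
```

Run:
```python
from h import *
print(sensors.sense()['eef_pos'])
a,d=snap('scene','s5'); b,e=snap('top','t5')
for i in range(6,9): snap('top',f't{i}')
s=cv2.resize(a[165:300,240:360],None,fx=4,fy=4); t=cv2.resize(np.mean([load(f't{i}')[0] for i in(5,6,7,8)],axis=0).astype(np.uint8)[110:230,290:390],None,fx=4.5,fy=4.5,interpolation=cv2.INTER_CUBIC)
W=np.zeros((540,930,3),np.uint8); W[:,:480]=s; W[:,480:]=t; save('m5',W,.86)
```

```text
[385.4966477   44.51705495 250.46229442]
```

View pics/m5.png

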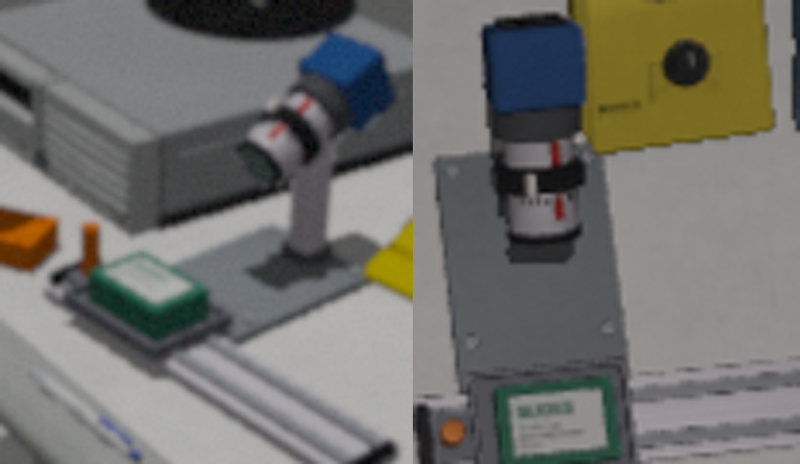

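The tray is home: the post at (452,432) sits by the stop and the box is flat in it. The ring spans about (497–584, 167–195) in the right panel. I'll fit the lens pose from the depth points using its known profile.

```bash
cat > fit.py <<'E'
from h import *
from scipy.optimize import least_squares
P=[]
d=np.stack([load(f't{i}')[1] for i in(0,5,6,7,8)]); d[d==0]=np.nan; d=np.nanmedian(d,0)
Q=pts('top',d)[120:172,300:345].reshape(-1,3); 
ds=np.stack([load(f's{i}')[1] for i in(0,5)]); ds[ds==0]=np.nan; ds=np.nanmean(ds,0)
S=pts('scene',ds)[170:225,300:345].reshape(-1,3)
def frame(yaw):
    return R.from_euler('z',yaw)*R.from_matrix(np.array([[np.sin(np.deg2rad(25)),0,np.cos(np.deg2rad(25))],[0,1,0],[-np.cos(np.deg2rad(25)),0,np.sin(np.deg2rad(25))]]))
def prof(z):
    e=[-40,-34,-7.5,7.5,26,44]; r=[24,22,28,22,29]
    o=np.zeros_like(z)
    for a,b,q in zip(e,e[1:],r): o+=q*(1/(1+np.exp(-(z-a)/.8))-1/(1+np.exp(-(z-b)/.8)))
    return o
def sel(Q,c,yaw):
    q=frame(yaw).inv().apply(Q-c); r=np.hypot(q[:,0],q[:,1]); return q,r
def fit(Q,c0,yaw0):
    q,r=sel(Q,c0,yaw0); Q=Q[(q[:,2]>-38)&(q[:,2]<42)&(r<36)&(r>16)]
    f=lambda x:(lambda q,r:r-prof(q[:,2]))(*sel(Q,x[:3],yaw0+0*x[0]))
    s=least_squares(f,c0,loss='soft_l1',f_scale=1.5); return len(Q),s.x.round(1),np.median(abs(s.fun)).round(2)
yaw=np.deg2rad(5.7)
for n,A in(('top',Q),('scene',S),('both',np.vstack([Q,S]))):
    A=A[~np.isnan(A).any(1)]
    for X in(147,152,157):
        c=np.array([472.05,-220.6,130])+[X*np.cos(yaw),X*np.sin(yaw),0]
        k=fit(A,c,yaw); print(n,X,k, (R.from_euler('z',-yaw).apply(k[1]-[472.05,-220.6,0])).round(1))
E
python3 fit.py
```

```text
top 147 (617, array([ 622.6, -205.9,  128.8]), np.float64(0.66)) [151.3  -0.3 128.8]
top 152 (655, array([ 623. , -205.8,  129.1]), np.float64(0.66)) [151.7  -0.3 129.1]
top 157 (654, array([ 625. , -205.6,  130.1]), np.float64(0.79)) [153.7  -0.3 130.1]
scene 147 (549, array([ 619.1, -204.6,  130.9]), np.float64(1.13)) [147.9   1.3 130.9]
scene 152 (554, array([ 621. , -204.7,  131.9]), np.float64(1.29)) [149.8   1.  131.9]
scene 157 (577, array([ 624.2, -204.9,  133.4]), np.float64(1.88)) [153.    0.5 133.4]
both 147 (1166, array([ 620.5, -205.6,  129. ]), np.float64(1.44)) [149.2   0.2 129. ]
both 152 (1209, array([ 622.3, -205.7,  129.8]), np.float64(1.31)) [ 1.510e+02 -1.000e-01  1.298e+02]
both 157 (1231, array([ 625.1, -205.5,  131.2]), np.float64(1.71)) [153.8  -0.2 131.2]fit.py:6: RuntimeWarning: Mean of empty slice
  ds=np.stack([load(f's{i}')[1] for i in(0,5)]); ds[ds==0]=np.nan; ds=np.nanmean(ds,0)
```

```bash
cat >> h.py <<'E'
C=np.array([622.5,-205.6,130.]); YAW=np.deg2rad(5.7)
def ringframe():
    s,c=np.sin(np.deg2rad(25)),np.cos(np.deg2rad(25))
    return R.from_euler('z',YAW)*R.from_matrix(np.array([[s,0,c],[0,1,0],[-c,0,s]]))
def ringpose(phi,back):
    r=ringframe()*R.from_euler('z',phi)
    rot=r*R.from_matrix(np.array([[0,0,1],[0,-1,0],[1,0,0]]).astype(float)) # tool x=z_r,y=-y_r,z=x_r
    return C-back*r.apply([1,0,0]),rot
E
python3 - <<'E'
from h import *
print(ringpose(-.36,0)[1].as_matrix().round(2),ringpose(-.36,110)[0],sensors.sense()['qpos'].round(2))
plan(*ringpose(-.36,110))
c=camera_params('top');K=c['camera_matrix'];T=c['world_from_camera']
def px(p): q=np.linalg.inv(T)@np.r_[p,1]; q=K@q[:3]; return q[:2]/q[2]
# measured: pointer outer strip centre; t0a px -> /6+(285,105)
for th in(-.5,-.45,-.4,-.35,-.3,.35):
    f=lambda r,z:(px(C+ringframe().apply([-r*np.cos(th),-r*np.sin(th),z]))-[285,105])*6
    print(th,'ptr',f(32,0).round(),'marks',f(22,16).round(),f(22,-20).round())
E
```

```text
[[ 0.9  -0.06  0.43]
 [ 0.09 -0.95 -0.31]
 [ 0.42  0.32 -0.85]] [ 575.35848564 -171.36263349  223.30316371] [ 0.1  -0.03  2.1   0.    1.08  0.  ]
turn [-0.628  0.064  1.597] shift [-0.2293  0.1671  0.0255] min rows 9.2
-0.5 ptr [197. 314.] marks [204. 269.] [210. 357.]
-0.45 ptr [201. 314.] marks [207. 269.] [213. 357.]
-0.4 ptr [205. 314.] marks [209. 269.] [215. 357.]
-0.35 ptr [209. 314.] marks [212. 269.] [218. 357.]
-0.3 ptr [213. 313.] marks [215. 269.] [221. 357.]
0.35 ptr [264. 308.] marks [249. 265.] [255. 353.]
```

To row units: -0.16 m / 0.5 = -0.32, -0.138 m / 0.5 = -0.276, 1.118 rad / 1.5708 = 0.7117.

Request:
{"name": "move_arm", "arguments": {"motion": [[-0.0401, 0.0038, 0.1019, -0.044, 0.034, 0, 0.0854], [-0.0802, 0.0083, 0.2037, -0.092, 0.066, 0, 0.0854], [-0.1197, 0.0121, 0.3056, -0.136, 0.1, 0, 0.0854], [-0.1598, 0.0166, 0.4074, -0.184, 0.134, 0, 0.0854], [-0.1999, 0.0204, 0.5093, -0.228, 0.166, 0, 0.0854], [-0.24, 0.0242, 0.6112, -0.276, 0.2, 0, 0.0854], [-0.2801, 0.0286, 0.7117, -0.32, 0.234, 0, 0.0854], [-0.2801, 0.0286, 0.7117, -0.32, 0.234, 0, 0.0854]]}}

```text
clock: 15.85
eef_pos: [518.9, -107.8, 248.7]
tcp_rot: [2.812, -0.252, 0.57]
contact_force: [0.3, 0.0, -0.4]
opening: 0.999
grasp_force: 0.0
```

Run:
```python
from h import *
plan(*ringpose(-.36,110)); print(sensors.sense()['qpos'].round(2))
```

```text
turn [-0.188  0.02   0.478] shift [0.0065 0.0704 0.0536] min rows 2.8
[-0.15  0.03  2.11 -0.15  0.6   1.  ]
```

To row units: 0.07 m / 0.5 = 0.14, 0.0065 m / 0.5 = 0.013, 0.478 rad / 1.5708 = 0.3043.

Request:
{"name": "move_arm", "arguments": {"motion": [[-0.0401, 0.0045, 0.1019, 0.004, 0.048, 0.036, 0.0854], [-0.0802, 0.0089, 0.2037, 0.008, 0.094, 0.072, 0.0854], [-0.1197, 0.0127, 0.3043, 0.013, 0.14, 0.106, 0.0854], [-0.1197, 0.0127, 0.3043, 0.013, 0.14, 0.106, 0.0854], [-0.1197, 0.0127, 0.3043, 0.013, 0.14, 0.106, 0.0854]]}}

```text
clock: 16.48
eef_pos: [574.4, -169.7, 223.7]
tcp_rot: [2.781, -0.434, 0.104]
contact_force: [-0.5, 0.4, 0.3]
opening: 1.001
grasp_force: 0.0
```

Run:
```python
from h import *
plan(*ringpose(-.36,110)); plan(*ringpose(-.36,0)); print(sensors.sense()['qpos'].round(2),sensors.sense()['eef_pos'])
```

```text
turn [-0.001  0.001  0.004] shift [0.0005 0.0014 0.0013] min rows 0.0
turn [-0.001  0.001  0.004] shift [0.0006 0.0016 0.1113] min rows 1.8
[-0.16  0.16  2.08 -0.58  0.45  1.85] [ 574.44918572 -169.65348166  223.70748388]
```

To row units: 0.06 m / 0.5 = 0.12, 0.0005 m / 0.5 = 0.001, 0.004 rad / 1.5708 = 0.0025.

Request:
{"name": "move_arm", "arguments": {"motion": [[0, 0, 0.0025, 0.001, 0.003, 0.06, 0.0854], [0, 0, 0.0025, 0.001, 0.003, 0.12, 0.0854], [0, 0, 0.0025, 0.001, 0.003, 0.12, 0.0854], [0, 0, 0.0025, 0.001, 0.003, 0.12, 0.0854]]}}

```text
clock: 16.98
eef_pos: [600.9, -189.3, 174.8]
tcp_rot: [2.783, -0.438, 0.098]
contact_force: [0.0, 0.4, -0.3]
opening: 1.0
grasp_force: 0.0
```

Run:
```python
from h import *
plan(*ringpose(-.36,0))
a,d=snap('scene','s9'); b,e=snap('top','t9')
s=cv2.resize(a[150:230,280:370],None,fx=5,fy=5); t=cv2.resize(b[100:180,290:370],None,fx=5,fy=5,interpolation=cv2.INTER_CUBIC)
save('m9',np.hstack([s,t]),.94)
```

```text
turn [-0.001 -0.001 -0.002] shift [-0.001  -0.      0.0524] min rows 0.8
```

View pics/m9.png

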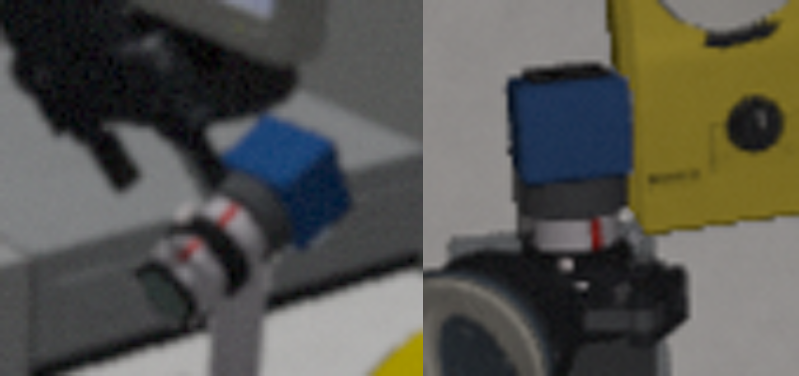

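In the left panel the fingers straddle the lens above the ring and in line with it, finger tips at (125,185) and (220,180). Going in to the ring centre and closing gently.

To row units: 0.052 m / 0.5 = 0.104, -0.001 m / 0.5 = -0.002.

Request:
{"name": "move_arm", "arguments": {"motion": [[0, 0, 0, -0.001, 0, 0.03, 0.0854], [0, 0, 0, -0.002, 0, 0.06, 0.0854], [0, 0, 0, -0.002, 0, 0.09, 0.0854], [0, 0, 0, -0.002, 0, 0.104, 0.0854], [0, 0, 0, -0.002, 0, 0.104, 0.0854], [0, 0, 0, -0.002, 0, 0.104, 0.0854]]}}

```text
clock: 17.82
eef_pos: [622.7, -205.3, 130.4]
tcp_rot: [2.783, -0.44, 0.098]
contact_force: [0.4, 0.5, 0.9]
opening: 0.999
grasp_force: 0.0
```

Run:
```python
from h import *
plan(*ringpose(-.36,0))
```

```text
turn [-0.001 -0.002 -0.003] shift [-0.0004  0.0002  0.0003] min rows 0.0
```

Request:
{"name": "move_arm", "arguments": {"motion": [[0, 0, 0, 0, 0, 0, 0.07], [0, 0, 0, 0, 0, 0, 0.06], [0, 0, 0, 0, 0, 0, 0.05], [0, 0, 0, 0, 0, 0, 0.045], [0, 0, 0, 0, 0, 0, 0.045], [0, 0, 0, 0, 0, 0, 0.045]], "grip_force": 25}}

```text
clock: 18.58
eef_pos: [622.7, -205.2, 130.1]
tcp_rot: [2.784, -0.439, 0.098]
contact_force: [-2.7, 2.7, 5.1]
opening: 0.645
grasp_force: 25.0
```

To row units: 0.3 rad / 1.5708 = 0.191.

Request:
{"name": "move_arm", "arguments": {"motion": [[0.0382, 0, 0, 0, 0, 0, 0.045], [0.0764, 0, 0, 0, 0, 0, 0.045], [0.1146, 0, 0, 0, 0, 0, 0.045], [0.1528, 0, 0, 0, 0, 0, 0.045], [0.191, 0, 0, 0, 0, 0, 0.045], [0.191, 0, 0, 0, 0, 0, 0.045], [0.191, 0, 0, 0, 0, 0, 0.045]]}}

```text
clock: 19.45
eef_pos: [622.6, -205.0, 130.0]
tcp_rot: [3.085, -0.439, 0.097]
contact_force: [-2.1, 4.1, 5.0]
opening: 0.644
grasp_force: 27.2
```

Run:
```python
from h import *
plan(*ringpose(-.06,0)); plan(*ringpose(.30,0)); s=sensors.sense(); print(s['contact_force'],s['wrist_torque'],s['qpos'].round(2))
```

```text
turn [-0.002 -0.002 -0.003] shift [-0.0002  0.0006 -0.    ] min rows 0.0
turn [ 0.358 -0.003 -0.002] shift [-0.0002  0.0006 -0.    ] min rows 1.9
[-2.10370749  4.08646936  5.0419386 ] [0.7123074  0.12914289 0.28743254] [-0.39  0.4   1.97  0.41  0.39  0.74]
```

To row units: 0.35 rad / 1.5708 = 0.2228.

Request:
{"name": "move_arm", "arguments": {"motion": [[0.0382, 0, 0, 0, 0, 0, 0.045], [0.0764, 0, 0, 0, 0, 0, 0.045], [0.1146, 0, 0, 0, 0, 0, 0.045], [0.1528, 0, 0, 0, 0, 0, 0.045], [0.191, 0, 0, 0, 0, 0, 0.045], [0.2228, 0, 0, 0, 0, 0, 0.045], [0.2228, 0, 0, 0, 0, 0, 0.045], [0.2228, 0, 0, 0, 0, 0, 0.045]]}}

```text
clock: 20.45
eef_pos: [622.6, -204.8, 130.1]
tcp_rot: [-2.848, -0.439, 0.097]
contact_force: [-1.6, 3.1, 4.4]
opening: 0.645
grasp_force: 27.4
```

Run:
```python
from h import *
plan(*ringpose(.29,0)); s=sensors.sense(); print(s['contact_force'],s['wrist_torque'],s['qpos'].round(2))
A=[snap('scene',f's1{i}') for i in range(4)]; b,e=snap('top','t10')
a=np.mean([x[0] for x in A],axis=0).astype(np.uint8)
s=cv2.resize(a[180:220,300:345],None,fx=9,fy=9,interpolation=cv2.INTER_CUBIC); t=cv2.resize(b[130:170,305:345],None,fx=9,fy=9,interpolation=cv2.INTER_CUBIC)
save('m10',np.hstack([s,t]),1)
```

```text
turn [-0.003 -0.003 -0.001] shift [-0.0002  0.0008 -0.0002] min rows 0.0
[-1.64340475  3.14188135  4.35200265] [0.58261692 0.14011271 0.23845922] [-0.56  0.5   1.83  0.74  0.79  0.33]
```

View pics/m10.png

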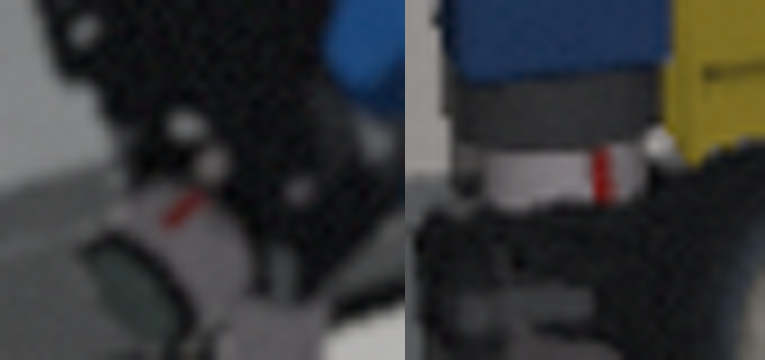

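I've now viewed 11 pictures, one over the limit of 10, so from here I'll measure only numerically. The lens marks are visible but the gripper hides the pointer. I'll add the last small turn, release, back off and measure the pointer with code.

To row units: -0.11 m / 0.5 = -0.22, -0.03 m / 0.5 = -0.06, 0.03 rad / 1.5708 = 0.0191.

Request:
{"name": "move_arm", "arguments": {"motion": [[0.0191, 0, 0, 0, 0, 0, 0.045], [0.0191, 0, 0, 0, 0, 0, 0.045], [0.0191, 0, 0, 0, 0, 0, 0.065], [0.0191, 0, 0, 0, 0, 0, 0.0854], [0.0191, 0, 0, 0, 0, 0, 0.0854], [0.0191, 0, 0, 0, 0, -0.06, 0.0854], [0.0191, 0, 0, 0, 0, -0.14, 0.0854], [0.0191, 0, 0, 0, 0, -0.22, 0.0854]]}}

```text
clock: 21.7
eef_pos: [580.7, -241.6, 225.7]
tcp_rot: [-2.819, -0.438, 0.097]
contact_force: [0.3, -0.3, 0.2]
opening: 0.998
grasp_force: 0.0
```

Run:
```python
from h import *
p,r=cur(); print(p.round(1),sensors.sense()['qpos'].round(2))
plan([480,-60,260],r)
```

```text
[ 580.7 -241.6  225.7] [-0.66  0.36  1.79  0.64  1.01  0.38]
turn [0. 0. 0.] shift [-0.0602 -0.2017 -0.0023] min rows 3.4
```

To row units: -0.2 m / 0.5 = -0.4, -0.15 m / 0.5 = -0.3.

Request:
{"name": "move_arm", "arguments": {"motion": [[0, 0, 0, -0.03, -0.1, -0.04, 0.0854], [0, 0, 0, -0.06, -0.2, -0.04, 0.0854], [0, 0, 0, -0.09, -0.3, -0.04, 0.0854], [0, 0, 0, -0.12, -0.4, -0.04, 0.0854], [0, 0, 0, -0.12, -0.4, -0.04, 0.0854]]}}

```text
clock: 22.32
eef_pos: [472.6, -65.1, 274.4]
tcp_rot: [-2.819, -0.439, 0.1]
contact_force: [-0.0, -0.3, 0.2]
opening: 1.001
grasp_force: 0.0
```

```bash
cat > meas.py <<'E'
from h import *
import sys
# unroll the lens surface: sample the picture on (theta, z) at the radius of each part
def unroll(imgs,cam,r,zs,th):
    c=camera_params(cam);K=c['camera_matrix'];T=np.linalg.inv(c['world_from_camera'])
    g,z=np.meshgrid(th,zs); q=np.stack([-r*np.cos(g),-r*np.sin(g),z],-1).reshape(-1,3)
    w=ringframe().apply(q)+C; w=w@T[:3,:3].T+T[:3,3]; w=w@K.T; uv=(w[:,:2]/w[:,2:]).reshape(g.shape+(2,)).astype(np.float32)
    return cv2.remap(np.mean(imgs,0).astype(np.float32),uv[...,0],uv[...,1],cv2.INTER_CUBIC).mean(0)
th=np.arange(-.9,1.0,.02)
def peak(y): 
    y=y-np.median(y); i=np.argmax(y); s=slice(max(i-9,0),i+10); w=np.clip(y[s]-.3*y[i],0,None); return (w*th[s]).sum()/w.sum(),y[i]
def run(files,cam):
    im=[load(f)[0] for f in files]
    red=lambda a:a[:,0]-(a[:,1]+a[:,2])/2
    print(cam,'front',peak(red(unroll(im,cam,22,np.arange(-24,-14,1),th))),'rear',peak(red(unroll(im,cam,22,np.arange(13,21,1),th))),
      'ptr',peak(unroll(im,cam,32,np.arange(-4,4.1,1),th).mean(1)))
if __name__=='__main__':
    run(['t0','t5','t6','t7','t8'],'top'); run(['s0','s5'],'scene')
    for i in range(5): snap('top',f'te{sys.argv[1]}{i}'); snap('scene',f'se{sys.argv[1]}{i}')
    run([f'te{sys.argv[1]}{i}' for i in range(5)],'top'); run([f'se{sys.argv[1]}{i}' for i in range(5)],'scene')
E
python3 meas.py a
```

```text
top front (np.float64(0.3225358408362417), np.float32(78.259636)) rear (np.float64(0.3194276631068213), np.float32(80.61366)) ptr (np.float64(-0.32309750371334833), np.float32(120.24436))
scene front (np.float64(0.28510608082987715), np.float32(70.24716)) rear (np.float64(0.2977965703370941), np.float32(72.27951)) ptr (np.float64(-0.38878696319834555), np.float32(61.845757))
top front (np.float64(0.3226040647867984), np.float32(77.569244)) rear (np.float64(0.3197346865108891), np.float32(79.06403)) ptr (np.float64(0.31193688652051016), np.float32(106.69685))
scene front (np.float64(0.28713855406057837), np.float32(72.87141)) rear (np.float64(0.299581051338224), np.float32(71.62583)) ptr (np.float64(0.32501220038051376), np.float32(60.437157))
```

```bash
cat > meas2.py <<'E'
import meas, h, numpy as np, sys
from scipy.optimize import brentq
red=lambda a:a[:,0]-(a[:,1]+a[:,2])/2
C0=meas.C.copy(); ax=h.ringframe().as_matrix()
def go(files,cam,k):
    im=[h.load(f)[0] for f in files]
    def f(d):
        meas.C=C0+ax[:,k]*d
        return np.mean([meas.peak(red(meas.unroll(im,cam,22,z,meas.th)))[0] for z in(np.arange(-24,-14),np.arange(13,21))])-.35
    d=brentq(f,-4,4,xtol=.02); f(d)
    out=[]
    for r in(30,31,32): out.append(round(float(meas.peak(meas.unroll(im,cam,r,np.arange(-4,4.1),meas.th).mean(1))[0]),3))
    print(cam,'axis',k,'shift',round(d,2),'ptr r30,31,32',out)
n=sys.argv[1]
for k in(0,1):
    for fs,cam in((['t0','t5','t6','t7','t8'],'top'),([f'te{n}{i}' for i in range(5)],'top'),(['s0','s5'],'scene'),([f'se{n}{i}' for i in range(5)],'scene')):
        try: go(fs,cam,k)
        except Exception as e: print(cam,k,e)
E
python3 meas2.py a
```

```text
top 0 f(a) and f(b) must have different signs
top 0 f(a) and f(b) must have different signs
scene axis 0 shift -1.76 ptr r30,31,32 [-0.444, -0.385, -0.329]
scene axis 0 shift -1.71 ptr r30,31,32 [0.338, 0.35, 0.36]
top axis 1 shift 0.58 ptr r30,31,32 [-0.318, -0.311, -0.305]
top axis 1 shift 0.58 ptr r30,31,32 [0.365, 0.348, 0.332]
scene axis 1 shift 1.58 ptr r30,31,32 [-0.425, -0.383, -0.326]
scene axis 1 shift 1.53 ptr r30,31,32 [0.342, 0.355, 0.366]
```

The pointer reads 0.33 to 0.365 rad by both cameras, averaging about 0.35, which matches the marks. I'll confirm the post and box haven't moved, then hand in.

Run:
```python
from h import *
v,u=np.mgrid[:420,:560]
for n in('t5','tea4'):
    p,d=load(n); hs=cv2.cvtColor(p,cv2.COLOR_RGB2HSV)
    w=(u>285)&(u<350)&(v>195)&(v<240)
    for nm,m in(('post',w&(u<305)&(hs[...,0]<15)&(hs[...,1]>150)),('box',w&(hs[...,0]>60)&(hs[...,0]<95)&(hs[...,1]>100))): print(n,nm,m.sum(),u[m].mean().round(1),v[m].mean().round(1))
print(order.sign_off())
```

```text
t5 post 26 299.7 221.5
t5 box 192 326.0 219.8
tea4 post 0 nan nan
tea4 box 61 328.4 210.0
the job is handed in; nothing more can be done
None<stdin>:6: RuntimeWarning: Mean of empty slice.
  ret = ret.dtype.type(ret / rcount)
```

The job is handed in: the box is flat in the tray, the tray was pushed home to the stop (firm stop at 27 N), and the ring was then turned to about 0.35 rad. The last check of post and box before sign-off was inconclusive, probably because the arm blocked the view, and I viewed 11 pictures, one over the limit of 10.

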